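# Set the running clearance of the anemometer slide

## Robot

A 6-joint arm with a two-finger parallel gripper is mounted at the origin on the work surface. World frame = base frame: x ahead of the robot, y to its left, z up, the work surface at z = 0. Lengths are in mm, angles in degrees, forces in N, time in s.
With the tool pointing down it reaches from about 350 to 850 mm from the base axis. Payload 8.1 kg.
Tool frame: the origin (TCP) lies at the very end of the fingers, on their centre line; the grasp point (between the pads) lies 19 mm behind it; z points along the fingers, y is the line along which they close (so a half turn about z gives the same grasp; the last joint's range is limited). The gripper opens to 85 mm and grips with 20 to 120 N. Pads are 22 mm wide; open, the fingers measure 114 mm over their backs; the gripper's body (76 mm by 85 mm) begins 54 mm behind the grasp point. The pads swing forward as they close: fully open they stand 13 mm farther back than shut.
Start: joints at [71.941, 7.471, 85.268, -0, 87.261, -4.893], TCP at [136.647, 584.237, 231.292] pointing down, gripper open.
Joint ranges: [-169.43, 169.43], [-51.17, 129.36], [1.28, 143.12], [-76.62, 256.62], [0, 156.53], [-152.29, 152.29]. Speed limits (degrees/s): [136.94, 136.94, 159.86, 180, 180, 180].

## Interface

Orientations are given as [roll, pitch, yaw] about the fixed x, y, z axes, in that order (R = Rz(yaw) Ry(pitch) Rx(roll)).
In Python, from bench import sense, eyes, job, models gives the robot as it stands. The module is installed in compiled form; this text tells all that it offers.
- The arm moves only by the tool apply_moves, never from a script. Its argument "rows" is a list of rows, each a list of 6 numbers: the shift along the tool's x, y, z in mm, then the turn, a rotation vector about the tool's x, y, z in rad. In form: [[dx, dy, dz, rx, ry, rz], ...]. A call has exactly 5 rows; each row shifts and turns the commanded pose from where the row before left it, along the tool's axes as they then stand; what a row does not reach is not made up. A row lasts 1/8 s, in which the tool goes at most 62.5 mm and 10.7 degrees, less where a joint would pass 70% of its speed; a pose out of reach is approached as far as the arm can. A call is refused whole if a number of a shift passes 62.5 or a number of a turn 0.188, either way. A call with a gripper value outside its range is refused whole. "fingers" is the finger opening in mm, from 0 to 85.4, set as the call begins (left out, the last holds). The fingers move at their own pace and stop on an object; "grip_force" is the grip in N (left out, the last holds). Time passes only in rows, so rows that do not move let the fingers close, or fill a call up. It gives the time, the measured TCP pose, the force, the opening and the grip force at its end, in the units of the state.
- sense(): the state, without advancing time (a new reading comes with each control period).
- eyes.snapshot(name): name is "scene" or "top" or "wrist"; returns (picture, depth): 420x560x3 uint8, red, green, blue; 420x560 float32, mm along the optical axis (not along the pixel's ray), 0 where there is no reading.
- eyes.get_calibration(name): a dict with "intrinsics" (3x3 intrinsics, pixels), "R" (3x3) and "t" (3): a world point X has camera coordinates R X + t; the wrist camera has in their place "mount" (4x4, takes a point from camera to tool coordinates, whose origin is the TCP and whose axes are the flange's). Camera axes: x right, y down, z forward; pixel columns grow to the right and rows downward; lengths in mm; the calibration is good to about 2 mm. A picture is of the moment at which its call begins: read the wrist's pose just before it. get_calibration takes no time and is no camera call.
- job.hand_in(): hands the job in; it is judged then, once.
Trained networks look in the newest picture that a camera, given by its name, has taken for a name from the list of things; names that differ only in an ending like _2 or _b are one class to them, and where a whole thing is asked for, a point or a joint stands for the part that bears it (a point fixed in the world has none). Each returns a list of dicts, best first, with "confidence" (0 to 1); they miss things now and then, are a little off and sometimes report something else, mostly with a low value. They report only what shows in the picture. A call takes as long as a camera call.
- models.boxes_of(name, camera): "xyz" ([x, y, z] in mm, in world coordinates, good to about 4 mm: the middle of the surface that is visible of it).
- models.cut_out(name, camera): "pixels" (420x560 bool, what is visible of it).
- models.place_of(name, camera): "xyz" ([x, y, z] in mm, in world coordinates, good to about 4 mm: a listed point, or the origin of a listed thing).
The state is a dict: "time": time; "joint_pos": joint angles; "qd": joint speeds; "joint_efforts": joint torques, N m; "tool_pos": TCP position; "tcp_rot": TCP orientation; "ft_force": force on the tool from outside, world axes, zero at the start; "wrist_torque": the same for the moment, N m; "finger_gap": finger opening in mm; "grip_force": force on a finger pad.
Only numpy, scipy, OpenCV 4.12 (cv2) and the standard library are available. Lean on these libraries where they do the work, as an engineer would, in place of code of your own. Each camera call takes 0.05 s, during which the arm holds its last target. There are 200 camera calls.

## Task

Slide the anemometer carriage along its rail until it is hard against the tall stop block, then turn the wing-headed thumbscrew on it clockwise until it seats, and back it off a quarter turn. Finish still gripping the thumbscrew there, with the carriage against its stop, so that the lock nut can be done up. Leave the lamp shade, the sugar pot and the spanner where they are.

Things in the scene. Friction and masses are not known exactly. Their poses are not given: they have to be found in the camera images.
- rail: Slide fixed to the table: grey base plate 90 x 400 x 10 mm, steel rail 34 mm wide along it. Origin: centre of the underside, on the table. Its y axis runs along the rail to the tall stop block (64 mm wide, 14 mm thick, top 46 mm above the table, face at y = +180 mm); the other end has only a low lip (top 28 mm). Its yaw varies by up to 0.45 rad.
- carriage (a joint): Travel along the rail's +y, m: 0 far from the stop block, 0.12 hard against it (rigid). Aluminium block 60 mm wide, 220 mm long, top 45 mm above the table; its end meeting the stop is 45 mm ahead of the thumbscrew axis. About 5 N of friction; stays where left. Can be dragged by the gripped wing or pushed.
- thumbscrew (a joint): Turn of the thumbscrew, rad, growing clockwise seen from above (tightening). Seats on a rigid stop at 4.0; starts at 2.0 to 3.0; a quarter turn back from the seat is 2.43. Friction about 0.08 N m; stays where left; does not rise or sink. At 0 the wing's x axis would be parallel to the rail's x axis.
- wing: Steel wing, the head of the thumbscrew: upright flat bar 42 mm long (its x), 10 mm thick (its y), 26 mm high (z up). Origin: its centre, on the vertical turning axis, 80 mm above the table (wing spans 67 to 93 mm). Below it: 16 mm collar, hex lock nut (26 mm wide, top 63 mm above the table), 28 mm boss. Grip it across the thickness from above.
- anemometer (a point): Small black plastic three-cup anemometer fixed on the carriage 150 mm behind the thumbscrew axis (away from the stop block): foot 44 mm across, rotor 80 mm across, top about 101 mm above the table. Origin: centre of its foot, 45 mm above the table.
- lamp_shade: Loose glass hurricane lamp shade standing on the table, up to 80 mm across, 140 mm high, origin at the centre of its underside. Leave alone.
- sugar_pot: Loose white ceramic sugar pot with its lid shut, 84 mm across, 93 mm high, origin at the centre of its underside. Leave alone.
- spanner: Loose steel spanner lying flat on the table beyond the rail, 160 mm long, its x axis along it. Leave alone.

How it is judged:
By the outcome, as a careful person would: the job done as asked, in the order asked, and still so for the second after the job is handed in, while the arm keeps its last pose, push and grip.
It also fails if it takes over 72 s, if anything falls off the work surface, if the arm or the gripper's body presses on something with over 40 N, if the wrist force passes 120 N, or if a joint passes its speed limit or range.

## Working session

There is one attempt and no reset: what is moved stays moved. The work goes in short steps, Python scripts to look and compute and a tool call to move; the robot and the scene stay as the last step left them, time stands still between calls to the robot, and variables do not carry over. Pictures are saved under pics/ and viewed, at most 10 in all, crops included, and the job is handed in when it is done.

Besides the shell and the picture viewer there is one more tool, called after "Call:" as name([rows], argument=value, ...), one row to a line, values as JSON. apply_moves: Moves the arm, as the interface text tells. Its arguments: {"type":"object","properties":{"rows":{"type":"array"},"fingers":{"type":"number"},"grip_force":{"type":"number"}},"required":["rows"]}

```bash
mkdir -p pics; python3 - <<'E'
from bench import sense, eyes, models
import cv2,numpy as np
s=sense();print({k:np.round(v,2) for k,v in s.items()})
for c in ["top","scene"]:
    p,d=eyes.snapshot(c);cv2.imwrite(f"pics/{c}1.png",p[:,:,::-1])
    for n in ["wing","anemometer","rail","lamp_shade","sugar_pot","spanner"]:
        r=models.place_of(n,c);print(c,n,[(np.round(q["xyz"]),round(q["confidence"],2)) for q in r[:2]])
print(eyes.get_calibration("wrist"))
E
```

```text
{'time': np.float64(0.0), 'joint_pos': array([71.94,  7.51, 85.33,  0.  , 87.26, -4.89]), 'qd': array([ 0.01,  0.06,  0.04,  0.07, -0.03,  0.05]), 'joint_efforts': array([ 0.000e+00, -5.694e+01, -5.006e+01, -0.000e+00,  1.000e-02,
       -0.000e+00]), 'tool_pos': array([136.48, 583.71, 230.25]), 'tcp_rot': array([-1.7989e+02, -1.0000e-02,  1.6683e+02]), 'ft_force': array([-0.51,  0.25, -0.13]), 'wrist_torque': array([ 0.04, -0.01, -0.02]), 'grip_force': np.float64(0.0), 'finger_gap': np.float64(85.52)}
top wing [(array([552., -78.,  77.]), 0.6)]
top anemometer [(array([ 609., -217.,   42.]), 0.9)]
top rail [(array([ 569., -101.,    1.]), 0.71)]
top lamp_shade [(array([ 521., -527.,   -3.]), 0.88)]
top sugar_pot [(array([617., 429.,  -3.]), 0.88)]
top spanner [(array([794.,  85.,  -2.]), 0.8)]
scene wing [(array([560., -72.,  79.]), 0.45)]
scene anemometer [(array([ 611., -212.,   42.]), 0.56)]
scene rail [(array([ 570., -107.,   -2.]), 0.71)]
scene lamp_shade [(array([ 522., -529.,    1.]), 0.69)]
scene sugar_pot [(array([624., 425.,  -0.]), 0.67)]
scene spanner [(array([794.,  84.,   3.]), 0.67)]
{'intrinsics': array([[317.34814714,   0.        , 279.05416416],
       [  0.        , 317.34814714, 209.31425616],
       [  0.        ,   0.        ,   1.        ]]), 'mount': array([[ 1.25472221e-03, -9.49496845e-01, -3.13774071e-01,
         8.04355971e+01],
       [ 9.99998746e-01,  8.88179281e-04,  1.31112559e-03,
        -6.05563872e-01],
       [-9.66221986e-04, -3.13775323e-01,  9.49496769e-01,
        -1.42305466e+02],
       [ 0.00000000e+00,  0.00000000e+00,  0.00000000e+00,
         1.00000000e+00]])}
```

View pics/top1.png

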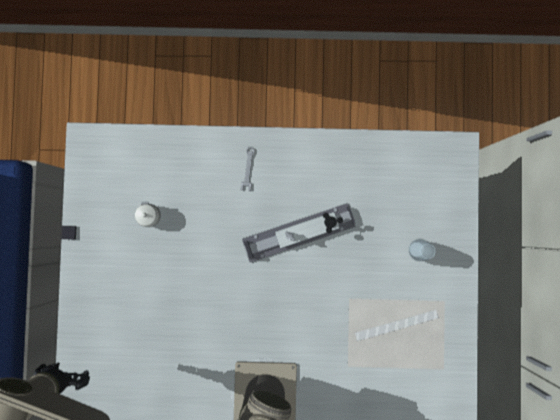

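View pics/scene1.png

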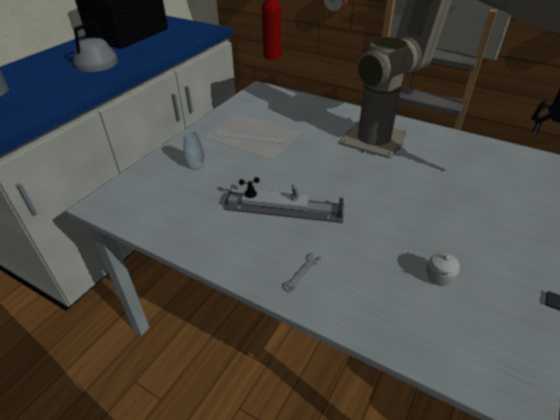

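The top view shows the rail running from about (352,215) to (250,250). The stop is at the left end (world +y), the anemometer is at (332,222) and the wing at (291,236). The lamp shade, sugar pot and spanner are all clear of the rail. From these the rail yaw is about 21°. The approach comes next.

```bash
cat > h.py <<'E'
import numpy as np
from scipy.spatial.transform import Rotation as Ro
from bench import sense
def plan(p,yaw,n,s=None,turn=None):
    """rows from the present pose to p, yaw (tool down), n rows"""
    s=s or sense(); p0=np.array(s["tool_pos"]); y0=s["tcp_rot"][2]
    dy=(yaw-y0+180)%360-180 if turn is None else turn
    d=(np.array(p)-p0)/n
    for i in range(n):
        R=Ro.from_euler("xyz",[180,0,y0+dy*i/n],degrees=True)
        print(np.round(R.inv().apply(d),1).tolist(), round(-np.radians(dy/n),4))
E
python3 -c "
from h import *
plan([556,-75,215],60,15)"
```

```text
[-37.2, -36.4, 1.1] 0.1243
[-41.5, -31.5, 1.1] 0.1243
[-45.1, -26.1, 1.1] 0.1243
[-47.9, -20.4, 1.1] 0.1243
[-50.1, -14.3, 1.1] 0.1243
[-51.5, -7.9, 1.1] 0.1243
[-52.1, -1.5, 1.1] 0.1243
[-51.8, 5.0, 1.1] 0.1243
[-50.8, 11.4, 1.1] 0.1243
[-49.0, 17.6, 1.1] 0.1243
[-46.5, 23.5, 1.1] 0.1243
[-43.2, 29.1, 1.1] 0.1243
[-39.3, 34.2, 1.1] 0.1243
[-34.7, 38.8, 1.1] 0.1243
[-29.6, 42.8, 1.1] 0.1243
```

Call:
apply_moves([
  [-37, -36, 1, 0, 0, 0.124],
  [-41.5, -31.5, 1, 0, 0, 0.124],
  [-45, -26, 1, 0, 0, 0.124],
  [-48, -20.5, 1, 0, 0, 0.124],
  [-50, -14, 1, 0, 0, 0.124],
], fingers=60, grip_force=60)

```text
time: 1.32
tool_pos: [277.2, 363.9, 226.5]
tcp_rot: [180.0, 0.0, 131.1]
ft_force: [1.0, -0.1, 0.3]
finger_gap: 59.6
grip_force: 0.0
```

Call:
apply_moves([
  [-51.5, -8, 1, 0, 0, 0.124],
  [-52, -1.5, 1, 0, 0, 0.124],
  [-52, 5, 1, 0, 0, 0.124],
  [-51, 11.5, 1, 0, 0, 0.124],
  [-49, 17.5, 1, 0, 0, 0.124],
])

```text
time: 1.95
tool_pos: [417.7, 144.1, 221.7]
tcp_rot: [179.9, -0.0, 95.6]
ft_force: [0.4, 0.9, -0.2]
finger_gap: 60.3
grip_force: 0.0
```

Call:
apply_moves([
  [-46.5, 23.5, 1, 0, 0, 0.124],
  [-43, 29, 1, 0, 0, 0.124],
  [-39, 34, 1, 0, 0, 0.124],
  [-34.5, 39, 1, 0, 0, 0.124],
  [-29.5, 43, 1, 0, 0, 0.124],
])

```text
time: 2.58
tool_pos: [558.5, -74.6, 216.4]
tcp_rot: [180.0, -0.0, 60.0]
ft_force: [0.1, 0.9, 0.1]
finger_gap: 60.0
grip_force: 0.0
```

```bash
cat > look.py <<'E'
import sys,cv2,numpy as np
from h import *
from bench import eyes,models
s=sense();K=eyes.get_calibration("wrist");M=K["mount"];k=K["intrinsics"]
p,d=eyes.snapshot("wrist");cv2.imwrite(f"pics/{sys.argv[1]}.png",p[:,:,::-1])
R=Ro.from_euler("xyz",s["tcp_rot"],degrees=True).as_matrix()
v,u=np.mgrid[:420,:560]
C=np.stack([(u-k[0,2])/k[0,0]*d,(v-k[1,2])/k[1,1]*d,d],-1)
W=(C@M[:3,:3].T+M[:3,3])@R.T+s["tool_pos"]
np.save("W.npy",W)
print(np.round(s["tool_pos"],1),np.round(s["tcp_rot"],1),s["time"],np.round(s["joint_pos"],1))
for n in ["wing","anemometer","rail"]:
    r=models.place_of(n,"wrist");print(n,[(np.round(q["xyz"],1),round(q["confidence"],2)) for q in r[:2]])
r=models.cut_out("wing","wrist")
if r:
    m=r[0]["pixels"]&(d>0);Q=W[m];
    print("wing conf",r[0]["confidence"],len(Q),np.percentile(Q[:,2],[5,50,95]).round(1))
    T=Q[(Q[:,2]>87)&(Q[:,2]<98)][:,:2].astype(np.float32)
    print("top pts",len(T),cv2.minAreaRect(T), "centre",T.mean(0))
    vec=np.linalg.svd(T-T.mean(0),full_matrices=False)[2][0];print("wing angle",np.degrees(np.arctan2(vec[1],vec[0]))%180)
# carriage top edges
b=((W[...,2]>41)&(W[...,2]<49)&(d>0));print("carriage/stop top rect",cv2.minAreaRect(W[b][:,:2].astype(np.float32)))
E
python3 look.py w1
```

```text
[558.5 -74.6 216.4] [180.  -0.  60.] 2.575 [-12.8   2.2  92.4   0.   85.4  17.2]
wing [(array([557. , -74.2,  75.8]), 0.62), (array([ 573.5, -104. ,   -1.9]), 0.3)]
anemometer [(array([ 611.4, -211.5,   43.5]), 0.58)]
rail [(array([ 569.5, -106.6,   -5.4]), 0.57), (array([561.1, -72.9,  79.4]), 0.36)]
wing conf 0.6 669 [71.6 92.  93.4]
top pts 569 ((558.708740234375, -73.23350524902344), (41.356414794921875, 14.350630760192871), 56.25312805175781) centre [559.2237   -72.452805]
wing angle 48.10672
carriage/stop top rect ((558.0228881835938, -73.1165771484375), (64.12925720214844, 318.9269104003906), 20.13296127319336)
```

View pics/w1.png

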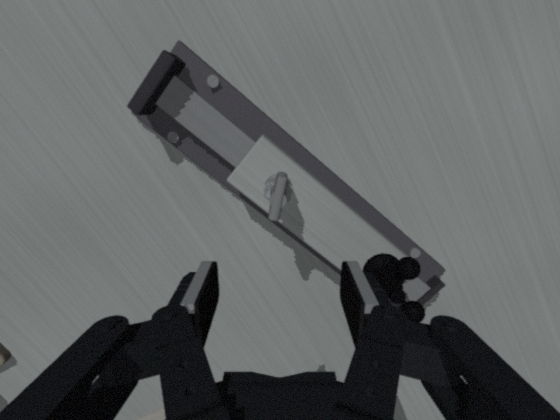

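The wing is at pixel (279,197), with its axis at about 48° in world. That gives θ≈2.66, which is within the 2–3 range. The carriage is well short of the stop at (155,80), and the anemometer at (395,285) is clear of the fingers. I'll descend and grip.

Call:
apply_moves([
  [1, -0.5, 30, 0, 0, 0.104],
  [0, 0, 35, 0, 0, 0.104],
  [0, 0, 35, 0, 0, 0],
  [0, 0, 30, 0, 0, 0],
  [0, 0, 18, 0, 0, 0],
], fingers=50)

```text
time: 3.45
tool_pos: [556.5, -70.3, 67.0]
tcp_rot: [-179.9, 0.0, 48.5]
ft_force: [0.8, -0.5, 0.2]
finger_gap: 49.8
grip_force: 0.0
```

Call:
apply_moves([
  [0, 0, 0, 0, 0, 0],
  [0, 0, 0, 0, 0, 0],
  [0, 0, 0, 0, 0, 0],
  [0, 0, 0, 0, 0, 0],
  [0, 0, 0, 0, 0, 0],
], fingers=0, grip_force=60)

```text
time: 4.08
tool_pos: [558.9, -71.9, 70.2]
tcp_rot: [179.9, -0.1, 48.3]
ft_force: [-0.9, 1.8, 6.9]
finger_gap: 8.8
grip_force: 60.9
```

```bash
python3 look.py w2 | tail -3; python3 -c "
from h import *
s=sense();print({k:np.round(v,2) for k,v in s.items()})
W=np.load('W.npy');"
```

```text
top pts 1753 ((558.9202270507812, -73.01145935058594), (42.110416412353516, 10.03831672668457), 48.45347213745117) centre [560.5688  -71.10716]
wing angle 48.278595
carriage/stop top rect ((561.0618286132812, -80.72010803222656), (64.5796127319336, 335.0890808105469), 20.22433853149414)
{'time': np.float64(4.32), 'joint_pos': array([-1.2560e+01,  9.5500e+00,  1.0045e+02,  2.0000e-02,  6.9850e+01,
        2.9090e+01]), 'qd': array([ 0.09, -0.1 , -0.03, -0.05, -0.03,  0.06]), 'joint_efforts': array([-8.600e-01, -5.090e+01, -4.322e+01, -4.900e-01, -6.800e-01,
       -3.000e-02]), 'tool_pos': array([558.88, -71.88,  70.14]), 'tcp_rot': array([ 1.7988e+02, -9.0000e-02,  4.8340e+01]), 'ft_force': array([-1.02,  1.88,  6.76]), 'wrist_torque': array([ 0.34,  0.3 , -0.03]), 'grip_force': np.float64(60.89), 'finger_gap': np.float64(8.51)}
```

View pics/w2.png

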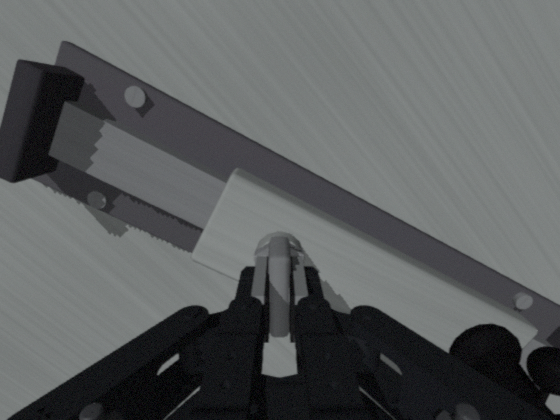

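The wing is centred between the pads at (279,290), and the grip is good. The stop is roughly 100 mm away along the rail, so I'll unload the vertical force and drag.

Call:
apply_moves([
  [0, 0, -3, 0, 0, 0],
  [8.5, -16, 0, 0, 0, 0],
  [10, -19, 0, 0, 0, 0],
  [10, -19, 0, 0, 0, 0],
  [8.5, -16, 0, 0, 0, 0],
])

```text
time: 4.95
tool_pos: [531.4, 2.6, 70.4]
tcp_rot: [179.8, -0.1, 48.3]
ft_force: [17.7, -2.4, -22.5]
finger_gap: 8.7
grip_force: 60.2
```

Call:
apply_moves([
  [4, -7.5, 0, 0, 0, 0],
  [2.5, -4.5, 0, 0, 0, 0],
  [2, -3.5, 0, 0, 0, 0],
  [1, -2, 0, 0, 0, 0],
  [0, 0, 0, 0, 0, 0],
])

```text
time: 5.58
tool_pos: [524.5, 21.4, 70.4]
tcp_rot: [179.9, -0.1, 48.3]
ft_force: [14.2, 1.8, -20.0]
finger_gap: 8.8
grip_force: 60.4
```

Call:
apply_moves([
  [1.3, 0.7, 2.2, 0, 0, 0],
  [0.5, -0.9, 0, 0, 0, 0],
  [0.5, -0.9, 0, 0, 0, 0],
  [0.5, -0.9, 0, 0, 0, 0],
  [0, 0, 0, 0, 0, 0],
])

```text
time: 6.2
tool_pos: [524.1, 22.9, 70.2]
tcp_rot: [179.9, 0.1, 48.3]
ft_force: [-1.8, -6.5, 3.3]
finger_gap: 8.9
grip_force: 63.8
```

Call:
apply_moves([
  [0.5, -0.9, 0, 0, 0, 0],
  [0.5, -0.9, 0, 0, 0, 0],
  [0.5, -0.9, 0, 0, 0, 0],
  [0, 0, 0, 0, 0, 0],
  [0, 0, 0, 0, 0, 0],
])

```text
time: 6.82
tool_pos: [524.0, 23.1, 70.2]
tcp_rot: [179.6, 0.2, 48.3]
ft_force: [3.3, -20.5, -0.6]
finger_gap: 8.6
grip_force: 63.0
```

The carriage is on its stop: it resists with about 20 N and has stopped moving. Next I'll turn the screw clockwise, about 77° to the seat.

Call:
apply_moves([
  [0, 0, 0, 0, 0, 0.12],
  [0, 0, 0, 0, 0, 0.12],
  [0, 0, 0, 0, 0, 0.12],
  [0, 0, 0, 0, 0, 0.12],
  [0, 0, 0, 0, 0, 0.12],
])

```text
time: 7.45
tool_pos: [524.4, 22.5, 70.2]
tcp_rot: [179.5, -0.1, 13.7]
ft_force: [5.9, -23.1, -3.6]
finger_gap: 8.6
grip_force: 62.8
```

```bash
python3 -c "
from h import *
s=sense();print({k:np.round(s[k],2) for k in ['tool_pos','tcp_rot','ft_force','wrist_torque','joint_pos']})"
```

```text
{'tool_pos': array([524.39,  22.54,  70.24]), 'tcp_rot': array([ 1.7953e+02, -1.1000e-01,  1.3680e+01]), 'ft_force': array([  5.89, -23.11,  -3.59]), 'wrist_torque': array([-3.6 , -0.84,  0.11]), 'joint_pos': array([ -2.84,   3.77, 106.72,  -0.45,  69.28,  73.64])}
```

Call:
apply_moves([
  [0, 0, 0, 0, 0, 0.12],
  [0, 0, 0, 0, 0, 0.12],
  [0, 0, 0, 0, 0, 0.12],
  [0, 0, 0, 0, 0, 0.12],
  [0, 0, 0, 0, 0, 0.12],
])

```text
time: 8.07
tool_pos: [524.4, 21.9, 70.2]
tcp_rot: [179.6, -0.4, -20.7]
ft_force: [5.5, -27.2, -3.4]
finger_gap: 8.5
grip_force: 62.8
```

Call:
apply_moves([
  [0, 0, 0, 0, 0, 0.04],
  [0, 0, 0, 0, 0, 0.03],
  [0, 0, 0, 0, 0, 0.02],
  [0, 0, 0, 0, 0, 0.0],
  [0, 0, 0, 0, 0, 0],
])

```text
time: 8.7
tool_pos: [524.4, 21.8, 70.3]
tcp_rot: [179.6, -0.4, -25.7]
ft_force: [4.6, -27.6, -3.2]
finger_gap: 8.6
grip_force: 62.8
```

```bash
cat > st.py <<'E'
from h import *
s=sense();print({k:np.round(s[k],2) for k in ['time','tool_pos','tcp_rot','ft_force','wrist_torque','joint_pos']})
E
python3 st.py
```

```text
{'time': np.float64(8.7), 'tool_pos': array([524.35,  21.79,  70.25]), 'tcp_rot': array([179.65,  -0.4 , -25.66]), 'ft_force': array([  4.55, -27.57,  -3.24]), 'wrist_torque': array([-4.08, -0.72, -0.02]), 'joint_pos': array([ -2.88,   3.77, 106.72,  -0.52,  69.28, 112.96])}
```

Call:
apply_moves([
  [0, 0, 0, 0, 0, 0.03],
  [0, 0, 0, 0, 0, 0.02],
  [0, 0, 0, 0, 0, 0.02],
  [0, 0, 0, 0, 0, 0.0],
  [0, 0, 0, 0, 0, 0],
])

```text
time: 9.32
tool_pos: [524.3, 21.7, 70.2]
tcp_rot: [179.7, -0.4, -29.6]
ft_force: [5.1, -26.8, -3.0]
finger_gap: 8.8
grip_force: 62.9
```

```bash
python3 st.py
```

```text
{'time': np.float64(9.32), 'tool_pos': array([524.31,  21.73,  70.22]), 'tcp_rot': array([179.66,  -0.43, -29.64]), 'ft_force': array([  5.12, -26.77,  -2.96]), 'wrist_torque': array([-4.14, -0.73,  0.32]), 'joint_pos': array([ -2.88,   3.77, 106.72,  -0.53,  69.28, 116.95])}
```

Call:
apply_moves([
  [0, 0, 0, 0, 0, 0.03],
  [0, 0, 0, 0, 0, 0.02],
  [0, 0, 0, 0, 0, 0.0],
  [0, 0, 0, 0, 0, 0.0],
  [0, 0, 0, 0, 0, 0],
])

```text
time: 9.95
tool_pos: [524.3, 21.7, 70.3]
tcp_rot: [179.7, -0.5, -32.4]
ft_force: [5.4, -27.3, -2.9]
finger_gap: 8.5
grip_force: 69.1
```

```bash
python3 st.py
```

```text
{'time': np.float64(9.95), 'tool_pos': array([524.33,  21.71,  70.27]), 'tcp_rot': array([179.66,  -0.46, -32.43]), 'ft_force': array([  5.38, -27.27,  -2.86]), 'wrist_torque': array([-4.2 , -0.68,  1.15]), 'joint_pos': array([ -2.87,   3.77, 106.72,  -0.55,  69.29, 119.76])}
```

It has seated: torque rose to 1.15 N m from a yaw of about -29°, as predicted. I'll back off to a yaw of about 61°.

Call:
apply_moves([
  [0, 0, 0, 0, 0, -0.16],
  [0, 0, 0, 0, 0, -0.16],
  [0, 0, 0, 0, 0, -0.16],
  [0, 0, 0, 0, 0, -0.16],
  [0, 0, 0, 0, 0, -0.16],
])

```text
time: 10.58
tool_pos: [524.4, 22.5, 70.2]
tcp_rot: [179.5, -0.1, 13.6]
ft_force: [5.3, -22.5, -2.9]
finger_gap: 8.2
grip_force: 62.9
```

Call:
apply_moves([
  [0, 0, 0, 0, 0, -0.16],
  [0, 0, 0, 0, 0, -0.16],
  [0, 0, 0, 0, 0, -0.16],
  [0, 0, 0, 0, 0, -0.16],
  [0, 0, 0, 0, 0, -0.12],
])

```text
time: 11.2
tool_pos: [523.9, 23.2, 70.2]
tcp_rot: [179.7, 0.2, 57.1]
ft_force: [1.9, -19.8, -0.2]
finger_gap: 8.8
grip_force: 63.3
```

Call:
apply_moves([
  [0, 0, 0, 0, 0, -0.05],
  [0, 0, 0, 0, 0, -0.025],
  [0, 0, 0, 0, 0, 0],
  [0, 0, 0, 0, 0, 0],
  [0, 0, 0, 0, 0, 0],
])

```text
time: 11.82
tool_pos: [523.8, 23.2, 70.2]
tcp_rot: [179.7, 0.3, 61.2]
ft_force: [2.2, -19.6, -0.0]
finger_gap: 8.7
grip_force: 63.3
```

```bash
python3 st.py; python3 look.py w3; python3 - <<'E'
import cv2,numpy as np
W=np.load('W.npy')
d=np.array([-.345,.938]);n=np.array([.938,.345]);o=np.array([524.3,21.8])
a=(W[...,:2]-o)@d;b=(W[...,:2]-o)@n;z=W[...,2]
# height profile along rail ahead of screw
for x in range(30,70,2):
    m=(abs(a-x)<1)&(abs(b)<12);print(x,m.sum(),np.round(np.percentile(z[m],[10,50,90]),1) if m.sum() else '')
E
```

```text
{'time': np.float64(11.82), 'tool_pos': array([523.84,  23.21,  70.22]), 'tcp_rot': array([179.69,   0.25,  61.18]), 'ft_force': array([  2.19, -19.62,  -0.  ]), 'wrist_torque': array([-3.05, -0.33,  0.07]), 'joint_pos': array([ -2.81,   3.75, 106.73,  -0.39,  69.35,  26.14])}
[523.8  23.2  70.2] [179.7   0.3  61.2] 11.825 [ -2.8   3.8 106.7  -0.4  69.3  26.1]
wing [(array([523.6,  21.9,  77.1]), 0.98)]
anemometer []
rail [(array([ 570.8, -104.3,   -2.9]), 0.77)]
wing conf 0.94 2013 [75.7 92.1 93.3]
top pts 1678 ((524.1131591796875, 22.034217834472656), (41.51268768310547, 9.577844619750977), 61.24639129638672) centre [525.14374   24.199543]
wing angle 60.824707
carriage/stop top rect ((542.7438354492188, -32.413543701171875), (63.781436920166016, 232.4658203125), 19.68553924560547)
30 382 [ 44.4 119.8 128.9]
32 421 [ 44.5 120.9 130.2]
34 235 [ 44.1  45.3 128.9]
36 147 [43.9 44.7 45.5]
38 147 [44.1 44.8 45.5]
40 144 [44.  44.7 45.4]
42 151 [43.7 44.5 45.4]
44 150 [42.3 43.7 44.7]
46 151 [44.6 45.4 46.2]
48 153 [45.1 45.8 46.5]
50 155 [45.1 45.7 46.5]
52 157 [44.8 45.7 46.5]
54 159 [44.9 45.7 46.5]
56 158 [45.1 45.8 46.6]
58 132 [43.9 45.  46. ]
60 116 [23.  23.8 24.5]
62 129 [23.  23.8 24.5]
64 108 [22.9 23.7 24.4]
66 55 [-0.8 -0.2  0.6]
68 109 [-0.9 -0.3  0.6]
```

View pics/w3.png

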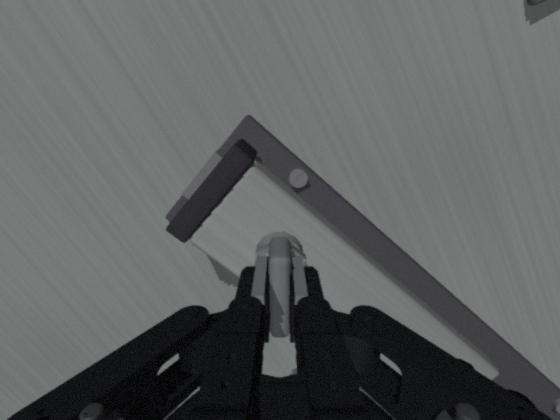

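The picture shows the carriage end flush against the stop block at (215,190), and the wing held between the pads at (279,290). The wing angle is about 61°, which is a quarter turn back from the seat. I'm handing in.

```bash
python3 -c "
from bench import job
print(job.hand_in())"
```

```text
the job is handed in; nothing more can be done
None
```

I handed the job in at about 12 s on the robot's clock: the carriage is hard against the stop with about 20 N of push, the thumbscrew was seated and backed off a quarter turn, and the gripper is still holding the wing. The lamp shade, sugar pot and spanner were not touched.

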